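Latch the gate of the sample-bottle cage

TASK

Shut the open gate of the steel bottle cage and latch it: take the latch bar by its blue thumb tab, lift it clear of the yellow striker and bring the gate gently home with it until you feel the bar meet the catch's back plate, then hold it there while you lower the bar behind the striker, and let it drop fully down into the catch. The gate springs open if let go early and the catch is not always clamped in quite the same place, so go by feel, do not force it, and leave the bottles and jars standing where they are.

Things in the scene. Friction and masses are not known exactly. Their poses are not given: they have to be found in the camera images.
- cage: Stainless-steel bottle cage fixed to the bench, 290 mm wide (y), 185 mm deep (x), wire sides 125 mm high. Origin on the bench in the middle of the gate line; x points from the gate into the cage, y along the gate line to the hinge, z up. The gate side (-x) faces the robot and the gate swings out to -x. The catch sits on a 34 mm square post at y = -132 mm.
- catch_place (a point): Nominal place of the catch on the cage: middle of the slot floor, x = 0, y = -130, z = 137 mm in the cage frame, same axes. The catch is clamped adjustably along x: its real slot lies up to 6 mm nearer or farther than this; see or feel it. From -x to +x: yellow striker lip 12 mm thick, 18 mm high; slot 14 mm wide, 30 mm long (y); dark back plate 10 mm thick, 60 mm high.
- hinge_post: Steel post 30 mm square, 130 mm high, fixed at the cage's front corner at y = +140 mm; it carries the gate and the latch bar. Its origin and axes coincide with those of cage. The catch is rigid: gate or bar pressed on it with more than 25 N counts as forcing; 4 to 8 N is ample.
- gate (a joint): Gate angle, rad. 0 = bar over the middle of a nominally placed slot; it can go on to -0.06; positive = open towards -x, up to 0.9. Wire panel 213 mm wide, top at z = 133 mm. A spring (0.25 N m/rad, rest at 0.75 rad; hinge friction 0.08 N m) pushes it open, under 2 N at the tab when shut. Latched it reads -0.04 to 0.045; stopped outside the striker, above 0.075.
- latch (a joint): Latch bar angle, rad: 0 = level, as it lies on the slot floor; positive = tip raised, up to 0.8; with the gate open it rests at -0.02 on its stop. It falls by its own weight (about 180 g). The bar clears the striker above 0.11 and meets the back plate (rather than passing over it) below 0.28; about 0.18 is right while closing.
- thumb_tab (a point): Grasp point in the blue upright tab on the latch bar. Tab 14 mm thick (x), 26 mm long (y), top 20 mm above this point, foot 32 mm below; pinch it across x from above. Axes of the bar: x across bar and gate, y along it to the pivot, z up. The bar is a steel flat 10 mm thick, 16 mm high, its axis 40 mm below this point; it runs 110 mm on to its tip (-y) and 110 mm back to the pivot (+y).
- latch_pivot (a point): Pivot of the latch bar on top of the gate, 145 mm above the bench, 60 mm from the hinge axis along the gate. The pivot axis is this point's x (across the gate); its y points along the gate to the hinge. It swings with the gate.
- gate_hinge (a point): Point on the vertical hinge axis of the gate, 145 mm above the bench, at x = 0, y = +120 mm in the cage frame. Fixed.
- bottle_purple: Purple bottle, 60 mm across, 150 mm tall, standing inside the cage; origin at the centre of its foot. Leave alone.
- bottle_clear: Clear jar with yellow lid, 60 mm across, 130 mm tall, standing inside the cage; origin at the centre of its foot. Leave alone.
- bottle_maroon: Maroon bottle, 64 mm across, 170 mm tall, on the bench beside the cage; origin at the centre of its foot. Leave alone.
- jar_pink: Peach jar with pink lid, 70 mm across, 90 mm tall, on the bench beside the cage; origin at the centre of its foot. Leave alone.

How it is judged:
By the outcome, as a careful person would: the job done as asked, in the order asked, and still so for the second after the job is handed in, with the robot touching nothing.
It also fails if it takes over 54 s, if anything falls off the work surface, if the arm or the gripper's body presses on something with over 40 N, if the wrist force passes 120 N, or if a joint passes its speed limit or range.

ROBOT

A 7-joint arm with a two-finger parallel gripper is mounted at the origin on the work surface. World frame = base frame: x ahead of the robot, y to its left, z up, the work surface at z = 0. Lengths are in m, angles in rad, forces in N, time in s.
With the tool pointing down it reaches from about 0.425 to 0.95 m from the base axis. Payload 4.7 kg.
Tool frame: the origin (TCP) lies on the centre line of the jaws, within the pads' length; the fingertips stand robot.nose_length ahead of it and the grasp point (between the pads) lies 8 mm behind it (robot.nose_length is the distance from the TCP to the fingertips, in m); z points along the fingers, x is the direction in which the jaws open and shut, and the axes are right-handed (so a half turn about z gives the same grasp; the last joint's range is limited). The gripper opens to 85 mm and grips with 20 to 120 N. Pads are 22 mm wide; open, the fingers measure 114 mm over their backs; the gripper's body (76 mm by 85 mm) begins 54 mm behind the grasp point. The pads swing forward as they close: fully open they stand 13 mm farther back than shut.
Start: joints at [-1.273, 0.469, -0.049, 1.532, 0.024, 1.141, -0.082], TCP at [0.217, 0.639, 0.242] pointing down, gripper open.
Joint ranges: [-2.59, 2.59], [-0.33, 1.99], [-1.39, 1.29], [0.1, 2.45], [-1.04, 4.18], [0.21, 1.99], [-2.66, 2.66]. Speed limits (rad/s): [2.57, 2.57, 3.14, 3.14, 3.14, 3.14, 3.14].

INTERFACE

Orientations are given as [roll, pitch, yaw] about the fixed x, y, z axes, in that order (R = Rz(yaw) Ry(pitch) Rx(roll)).
In Python, from plant import robot gives the robot as it stands. Calls block until the motion is done:
- robot.goto(position, orientation): joint-space move of the TCP to a pose.
- robot.move_straight(position, vel=0.15, attitude=None, contact_N=None): straight line of the TCP; attitude=None keeps the orientation; vel is the mean speed in m/s. With contact_N (N) it stops when the force on the tool has changed by that much, and returns True; else False.
- robot.move_joints(angles): joint-space move.
- robot.grip(opening, strength=None): opening from 0.0 (shut) to 1.0 (fully open); strength is the grip in N (None keeps the last); returns when the fingers have stopped.
- robot.sleep(seconds).
- robot.inverse_kinematics(position, orientation): joint angles nearest the present ones, or None.
- robot.sense(): the state.
- robot.grab_frame(name): name is "scene" or "side" or "wrist"; returns a dict with "image" (420x560x3 uint8, red, green, blue), "range_z" (420x560 float32, m along the optical axis (not along the pixel's ray), 0 where there is no reading), "fx", "fy", "cx", "cy" (pixels), "R" (3x3) and "t" (3): a world point X has camera coordinates R X + t. Camera axes: x right, y down, z forward; pixel columns grow to the right and rows downward; lengths in m; the calibration is good to about 2 mm. The wrist camera is an equidistant fisheye: a pixel r from the principal point sees the ray r / f radians off the axis. A picture is of the moment at which its call begins.
A pose or a line that the arm cannot do raises robot.IKError and nothing moves.
- robot.close_job(): hands the job in, once; it reports no verdict.
The state is a dict: "t": time; "joint_pos": joint angles; "joint_velocities": joint speeds; "effort": joint torques, N m; "tcp_pos": TCP position; "tcp_rot": TCP orientation; "wrist_force": force on the tool from outside, world axes, zero at the start; "torque": the same for the moment, N m; "opening": opening from 0.0 (shut) to 1.0 (fully open).
Only numpy, scipy, OpenCV 4.12 (cv2) and the standard library are available. Lean on these libraries where they do the work, as an engineer would, in place of code of your own. Each camera call takes 0.05 s, during which the arm holds its last target.

## Working session

There is one attempt and no reset: what is moved stays moved. The work goes in short steps, each a Python script; the robot and the scene stay as the last script left them, time stands still between calls to the robot, and variables do not carry over. Pictures are saved under pics/ and viewed, and the job is handed in when it is done.

```bash
ls; mkdir -p pics
python3 - <<'E'
from plant import robot
import cv2
for n in("scene","side"):
    f=robot.grab_frame(n); cv2.imwrite(f"pics/{n}0.png",f["image"][:,:,::-1])
    print(n,f["fx"],f["cx"],f["cy"],f["R"],f["t"])
s=robot.sense();print(s["t"],s["tcp_pos"],s["tcp_rot"],s["wrist_force"],robot.nose_length)
E
```

```text
pics
scene 471.2666746285803 281.03584517240307 210.99397624940974 [[ 0.03168041  0.99948969 -0.00408787]
 [ 0.86577323 -0.02948527 -0.49956714]
 [-0.49943274  0.01228732 -0.86626552]] [-0.05505892 -0.48601417  1.47506213]
side 425.95072370015237 286.99798293010195 205.04338308953808 [[ 0.87425315 -0.4853936   0.00863036]
 [-0.30195721 -0.55761005 -0.77323533]
 [ 0.38013585  0.67339742 -0.63406044]] [-0.54329654  0.30879888  0.66437968]
0.1 [0.21648912 0.63881129 0.24137032] [3.14155395e+00 1.74188770e-03 1.24404489e+00] [ 0.31296559 -0.48147804 -0.58279892] 0.011
```

View pics/scene0.png

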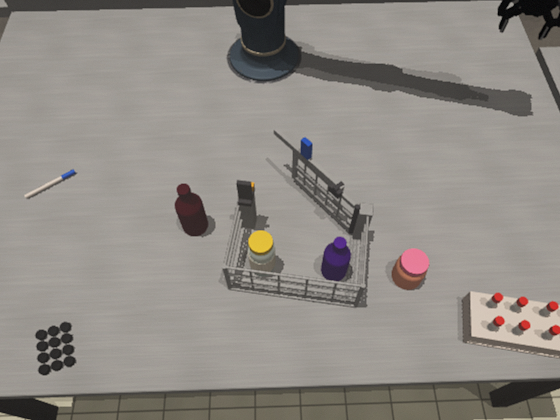

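View pics/side0.png

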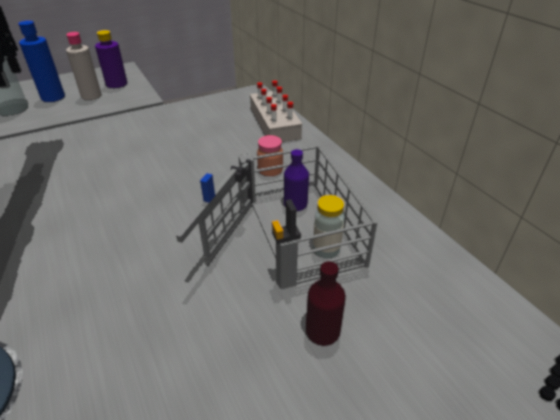

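```bash
cat > h.py <<'E'
import numpy as np, cv2
from plant import robot
def cloud(f):
    Z=f["range_z"];v,u=np.mgrid[0:Z.shape[0],0:Z.shape[1]]
    P=np.stack([(u-f["cx"])/f["fx"]*Z,(v-f["cy"])/f["fy"]*Z,Z],-1)
    W=(P-f["t"])@f["R"]; W[Z<=0]=np.nan
    return W
def proj(f,X):
    c=np.atleast_2d(X)@f["R"].T+f["t"]
    return np.c_[c[:,0]/c[:,2]*f["fx"]+f["cx"],c[:,1]/c[:,2]*f["fy"]+f["cy"]]
E
python3 - <<'E'
from h import *
import pickle
F={}
for n in("scene","side"):
    f=robot.grab_frame(n);F[n]=f
    W=cloud(f);im=f["image"].astype(int)
    hsv=cv2.cvtColor(f["image"],cv2.COLOR_RGB2HSV)
    roi=(W[...,0]>.3)&(W[...,0]<.9)&(abs(W[...,1])<.4)&(W[...,2]>.02)
    for nm,lo,hi in(("blue",(105,150,60),(122,255,255)),("yel",(12,150,120),(32,255,255))):
        m=(cv2.inRange(hsv,lo,hi)>0)&roi
        k,l,s,c=cv2.connectedComponentsWithStats(m.astype(np.uint8))
        for i in range(1,k):
            if s[i,4]>8:
                p=W[l==i];print(n,nm,s[i],np.median(p,0).round(4),p.min(0).round(3),p.max(0).round(3))
    # heights
    for a,b in((.11,.14),(.14,.165),(.17,.21)):
        m=roi&(W[...,2]>a)&(W[...,2]<b); print(n,a,b,m.sum())
pickle.dump(F,open("F0.pkl","wb"))
f=F["scene"];c=f["image"][110:310,210:440,::-1];cv2.imwrite("pics/c1.png",cv2.resize(c,None,fx=3,fy=3,interpolation=cv2.INTER_CUBIC)[:600])
f=F["side"];c=f["image"][150:300,160:360,::-1];cv2.imwrite("pics/c2.png",cv2.resize(c,None,fx=4,fy=4,interpolation=cv2.INTER_CUBIC))
E
```

```text
scene blue [301 138  11   9  52] [0.5032 0.0959 0.2023] [0.49  0.085 0.196] [0.515 0.107 0.206]
scene yel [251 183   3   4  12] [ 0.5854 -0.0274  0.156 ] [ 0.577 -0.028  0.153] [ 0.604 -0.025  0.191]
scene yel [249 230  24  23 432] [ 0.7143 -0.0115  0.1359] [ 0.686 -0.037  0.111] [0.738 0.014 0.14 ]
scene 0.11 0.14 2720
scene 0.14 0.165 970
scene 0.17 0.21 371
side blue [201 174  13  27 249] [0.4981 0.0879 0.1851] [0.488 0.08  0.155] [0.511 0.103 0.204]
side yel [318 195  26  18 361] [ 0.7101 -0.0135  0.1359] [ 0.685 -0.039  0.047] [0.797 0.099 0.139]
side yel [272 221  11  12  83] [ 0.5766 -0.0405  0.1549] [ 0.568 -0.055  0.136] [ 0.592 -0.025  0.157]
side 0.11 0.14 3286
side 0.14 0.165 1344
side 0.17 0.21 527
```

```bash
ls pics
```

```text
c1.png
c2.png
scene0.png
side0.png
```

View pics/c1.png

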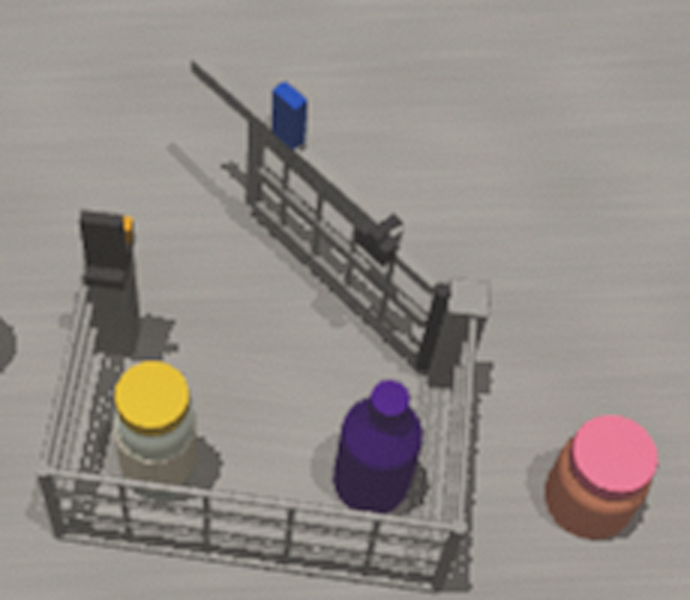

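View pics/c2.png

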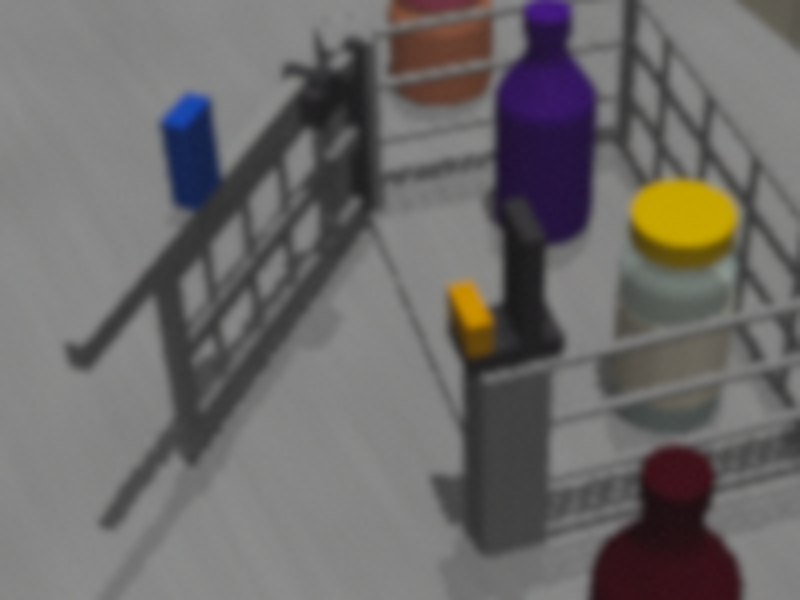

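Run:
```python
from h import *
import pickle
F=pickle.load(open("F0.pkl","rb"))
# topdown 2 px/mm?: 1.4 px/mm ; x down .42-.85, y right -.1.. .3
S=1400
im=np.full((600,600,3),255,np.uint8)
for n,off in(("scene",0),("side",100)):
    W=cloud(F[n]).reshape(-1,3)
    for a,b,c in((.115,.128,(200,200,200)),(.128,.14,(0,160,0)),(.14,.158,(0,0,255)),(.158,.21,(255,0,0))):
        p=W[(W[:,2]>a)&(W[:,2]<b)]
        px=((p[:,:2]-[.42,-.12])*S).astype(int)
        ok=(px>=0).all(1)&(px<600).all(1);px=px[ok]
        c=np.array(c)
        im[px[:,0],px[:,1]]=c if n=="scene" else c*.55
for k in range(0,9):
    q=int(k*.05*S); cv2.putText(im,f"{.42+k*.05:.2f}",(0,q+4),0,.35,(0,0,0));cv2.putText(im,f"{-.12+k*.05:.2f}",(q,10),0,.35,(0,0,0))
cv2.imwrite("pics/top.png",im)
```

```text
(no output)
```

View pics/top.png

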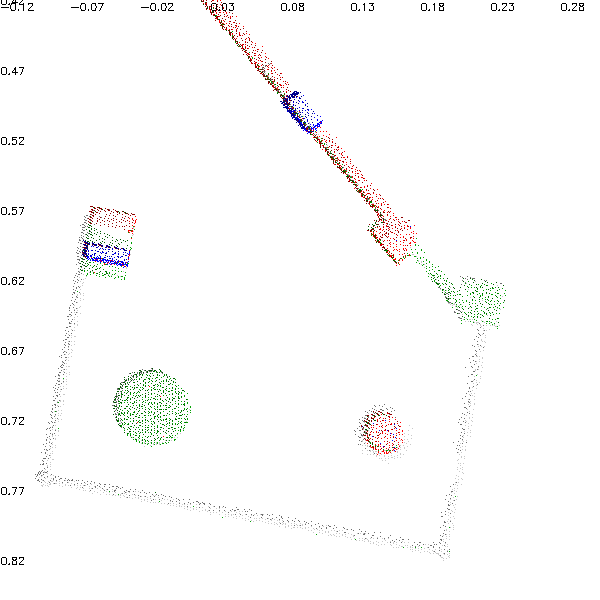

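Run:
```python
from h import *
import pickle
F=pickle.load(open("F0.pkl","rb"))
W=np.vstack([cloud(F[n]).reshape(-1,3) for n in F])
W=W[np.isfinite(W).all(1)]
def box(x0,x1,y0,y1,z0,z1):
    return W[(W[:,0]>x0)&(W[:,0]<x1)&(W[:,1]>y0)&(W[:,1]<y1)&(W[:,2]>z0)&(W[:,2]<z1)]
def line(p):
    q=p[:,:2].astype(np.float32);v=cv2.fitLine(q,cv2.DIST_HUBER,0,.002,.001).ravel();return v
r=line(box(.74,.83,-.08,.18,.115,.128));print("rear",r,np.arctan2(-r[0]*np.sign(r[1]),abs(r[1])))
for nm,b in(("left",(.63,.74,-.12,-.07,.115,.128)),("right",(.67,.79,.18,.23,.115,.128))):
    l=line(box(*b));print(nm,l,np.arctan2(l[1]*np.sign(l[0]),abs(l[0])))
h=box(.612,.66,.195,.24,.126,.134);print("post rect",cv2.minAreaRect(h[:,:2].astype(np.float32)*1000),h.mean(0))
b=box(.42,.57,0,.15,.146,.16);l=line(b);print("bar",l,np.arctan2(l[0],l[1]),b[:,2].max())
t=box(.48,.53,.06,.12,.198,.21);print("tab top",t.mean(0),cv2.minAreaRect(t[:,:2].astype(np.float32)*1000))
t=box(.56,.63,-.08,-.02,.165,.21);print("plate",t[:,2].max(),cv2.minAreaRect(t[:,:2].astype(np.float32)*1000))
t=box(.56,.63,-.08,-.02,.191,.21);print("platetop",len(t),t.mean(0),cv2.minAreaRect(t[:,:2].astype(np.float32)*1000))
t=box(.56,.588,-.08,-.02,.150,.162);print("striker",len(t),t.mean(0),cv2.minAreaRect(t[:,:2].astype(np.float32)*1000))
```

```text
rear [0.17194322 0.9851069  0.78457856 0.03652997] -0.17280193
left [ 0.9869689  -0.16091111  0.692825   -0.07708774] -0.16161373
right [ 0.98442435 -0.17580858  0.7202659   0.21307345] -0.17672709
post rect ((635.0670776367188, 215.6798553466797), (48.527801513671875, 33.857208251953125), 78.5715103149414) [0.63524267 0.22025485 0.13008588]
bar [0.7746901  0.63234115 0.47771958 0.07565194] 0.8862248 0.1599577716596564
tab top [0.4999638  0.0949154  0.20197006] ((499.770263671875, 95.86309814453125), (29.487653732299805, 16.069719314575195), 40.278541564941406)
plate 0.20135984555617534 ((601.8165283203125, -44.986724853515625), (34.630226135253906, 13.294925689697266), 78.64836883544922)
platetop 171 [ 0.60137969 -0.04469226  0.19608164] ((601.6047973632812, -44.21489715576172), (33.150753021240234, 13.190213203430176), 77.0114974975586)
striker 113 [ 0.57605494 -0.0402062   0.15457332] ((576.1832275390625, -39.89075469970703), (33.81487274169922, 13.427810668945312), 76.6386947631836)
```

```bash
cat >> h.py <<'E'
Y0=0.172; H=np.array([.6318,.2027])
def pose(th,ph,dz=0,off=0.0):
    a=Y0+th; d=-np.array([np.sin(a),np.cos(a),0]); z=np.array([0,0,1.])
    up=np.cos(ph)*z-np.sin(ph)*d; ax=np.cos(ph)*d+np.sin(ph)*z
    p=np.r_[H,.145]+.06*d+.11*ax+(.04-.008+dz)*up+off*np.array([np.cos(a),-np.sin(a),0])
    return p,[np.pi-ph,0,-a]
def nrm(th): a=Y0+th; return np.array([np.cos(a),-np.sin(a),0])
E
python3 - <<'E'
from h import *
for th,ph,dz in((.714,-.02,.1),(.714,-.02,0),(.714,.18,0),(.35,.18,0),(-.03,.18,0),(-.03,0,0),(-.03,0,.1)):
    p,o=pose(th,ph,dz)
    for k in (0,np.pi):
        q=robot.inverse_kinematics(p,[o[0] if k==0 else -o[0],0,o[2]+k]) if 0 else None
    q=robot.inverse_kinematics(p,o); print(th,ph,p.round(4),None if q is None else np.round(q,2))
E
```

```text
0.714 -0.02 [0.4981 0.0935 0.2748] [-0.78  0.16  0.59  1.92 -0.11  1.07 -1.03]
0.714 -0.02 [0.4996 0.0948 0.1748] [-0.74  0.29  0.58  2.03 -0.22  0.85 -0.92]
0.714 0.18 [0.5059 0.0999 0.1962] [-0.78  0.38  0.6   1.89 -0.14  1.1  -1.01]
0.35 0.18 [0.5508 0.0618 0.1962] [-0.71  0.42  0.6   1.83 -0.1   1.07 -0.6 ]
-0.03 0.18 [0.6088 0.0418 0.1962] [-0.62  0.47  0.56  1.74 -0.08  1.04 -0.21]
-0.03 0 [0.6077 0.0344 0.177 ] [-0.54  0.46  0.56  1.79 -0.29  0.97 -0.  ]
-0.03 0 [0.6077 0.0344 0.277 ] [-0.57  0.37  0.6   1.68 -0.22  1.16 -0.06]
```

Run:
```python
from h import *
p,o=pose(.714,-.02,.09); robot.goto(p,o)
robot.grip(.6,40)
s=robot.sense();print(s["t"],s["tcp_pos"],p,s["wrist_force"])
f=robot.grab_frame("wrist");cv2.imwrite("pics/w1.png",f["image"][:,:,::-1])
f=robot.grab_frame("side");cv2.imwrite("pics/s1.png",cv2.resize(f["image"][80:300,120:400,::-1],None,fx=2.5,fy=2.5))
```

```text
2.8333 [0.49826657 0.09375126 0.26475577] [0.49825413 0.09364308 0.26477575] [ 0.53602204  0.08229077 -0.15947042]
```

View pics/w1.png

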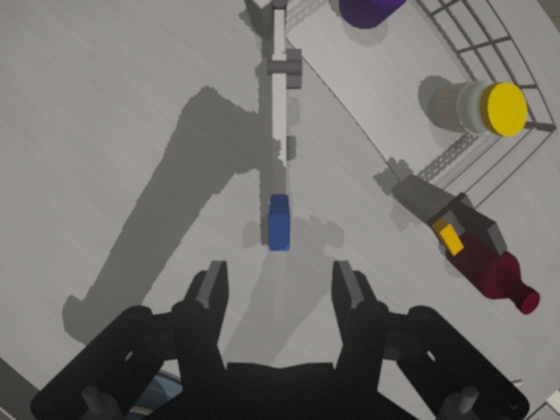

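View pics/s1.png

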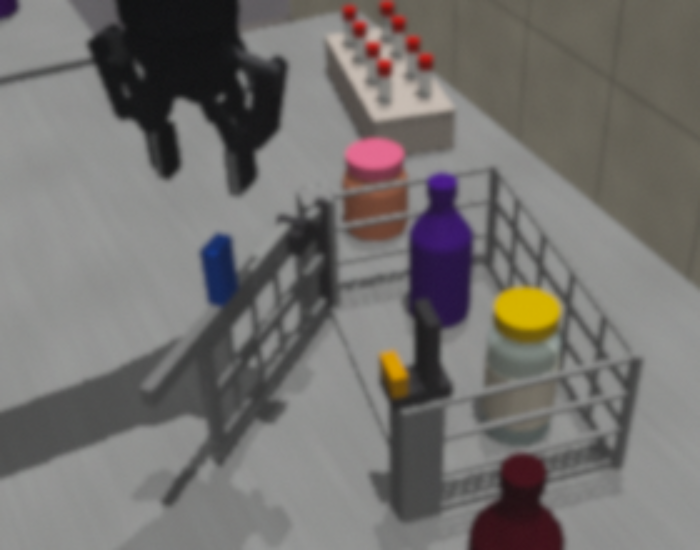

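The wrist view shows the tab at (279,222), centred between the jaws (mid ≈ 280) and square to them. I'll descend and grip.

Run:
```python
from h import *
p,o=pose(.714,-.02,0); print(robot.move_straight(p,vel=.08,contact_N=5))
s=robot.sense();print(s["t"],s["tcp_pos"],p,s["wrist_force"])
robot.grip(0,35)
s=robot.sense();print(s["t"],s["tcp_pos"],s["wrist_force"],s["opening"])
f=robot.grab_frame("side");cv2.imwrite("pics/s2.png",cv2.resize(f["image"][80:300,120:400,::-1],None,fx=2.5,fy=2.5))
```

```text
False
4.2083 [0.50005192 0.09483016 0.17527375] [0.49964822 0.09478154 0.17479375] [-0.07490887  0.75795744  1.42678374]
4.625 [0.49973527 0.09491009 0.17513058] [-0.71648235 -0.24814435  4.25487384] 0.16068277426497266
```

View pics/s2.png

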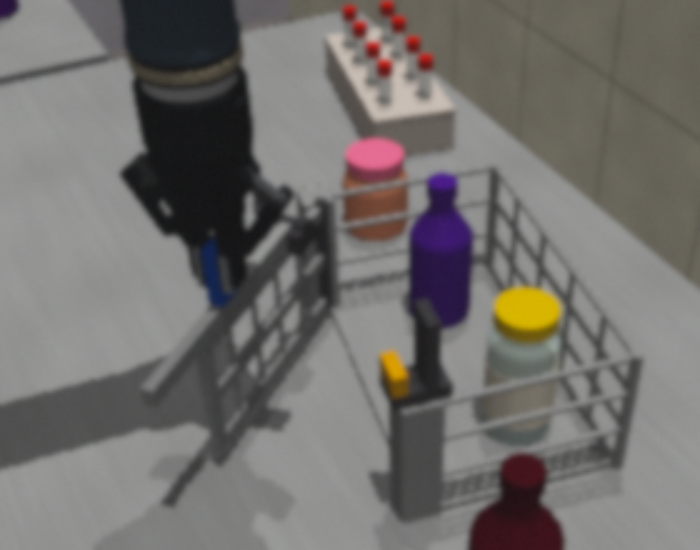

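The jaws have closed on the tab: opening 0.161 is about 14 mm, its thickness. Next I lift the bar.

Run:
```python
from h import *
for ph in(.05,.12,.18):
    p,o=pose(.714,ph); robot.move_straight(p,vel=.05,attitude=o)
    s=robot.sense();print(s["t"],s["tcp_pos"].round(4),p.round(4),s["wrist_force"].round(2),s["torque"].round(2),s["opening"])
for th in(.6,.45):
    p,o=pose(th,.18); robot.move_straight(p,vel=.06,attitude=o)
    s=robot.sense();print(s["t"],s["tcp_pos"].round(4),p.round(4),s["wrist_force"].round(2),s["torque"].round(2),s["opening"])
f=robot.grab_frame("side");cv2.imwrite("pics/s3.png",cv2.resize(f["image"][80:300,120:400,::-1],None,fx=2.5,fy=2.5))
```

```text
4.9833 [0.5014 0.0962 0.1823] [0.5015 0.0963 0.1825] [-3.01  0.14  3.42] [0.16 0.08 0.19] 0.162237484969133
5.2917 [0.5035 0.0979 0.1897] [0.5037 0.0981 0.1899] [-2.3  -0.87  2.73] [0.12 0.13 0.21] 0.15800424394333745
5.575 [0.5057 0.0997 0.1959] [0.5059 0.0999 0.1962] [-2.99 -0.87  3.55] [0.09 0.23 0.11] 0.16032031134767716
6.0333 [0.5182 0.0862 0.196 ] [0.5184 0.0863 0.1962] [-1.25 -0.8   1.57] [0.04 0.1  0.11] 0.15434810828902598
6.5917 [0.537  0.0706 0.1961] [0.5371 0.0706 0.1962] [-1.11 -1.56  1.41] [0.06 0.04 0.03] 0.16063139513799735
```

View pics/s3.png

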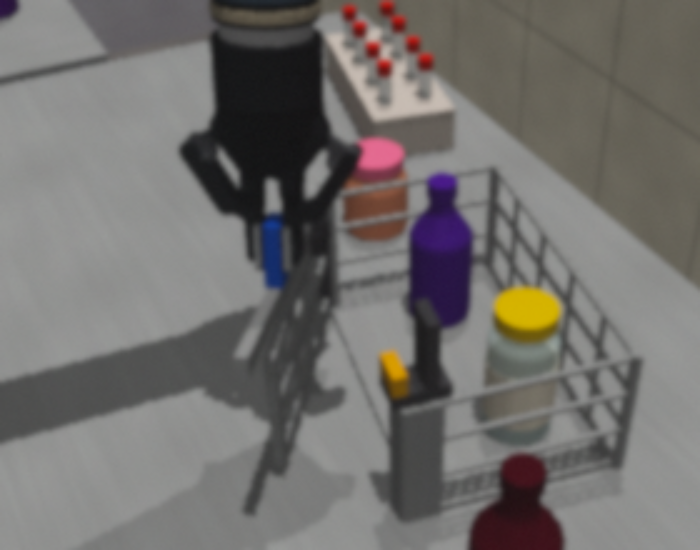

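The bar is raised above the gate panel and the gate follows it with low forces. I'll keep closing and stop short of the striker to check.

Run:
```python
from h import *
for th in(.3,.18,.10):
    p,o=pose(th,.18); r=robot.move_straight(p,vel=.05,attitude=o,contact_N=8)
    s=robot.sense();print(r,s["t"],s["tcp_pos"].round(4),p.round(4),s["wrist_force"].round(2),s["torque"].round(2),s["opening"])
    if r:break
f=robot.grab_frame("side");cv2.imwrite("pics/s4.png",cv2.resize(f["image"][140:290,200:360,::-1],None,fx=4,fy=4,interpolation=cv2.INTER_CUBIC))
```

```text
False 7.275 [0.5579 0.0579 0.1961] [0.5579 0.058  0.1962] [-0.44 -1.53  0.14] [-0.05 -0.02 -0.03] 0.15987779013237616
False 7.8167 [0.5758 0.0501 0.1962] [0.5758 0.0502 0.1962] [-0.82 -1.96  0.93] [-0.08 -0.15 -0.1 ] 0.1568488978112901
False 8.225 [0.5881 0.0461 0.1962] [0.5881 0.0462 0.1962] [ 0.17 -2.47  0.3 ] [-0.14 -0.1  -0.12] 0.15945426851702224
```

View pics/s4.png

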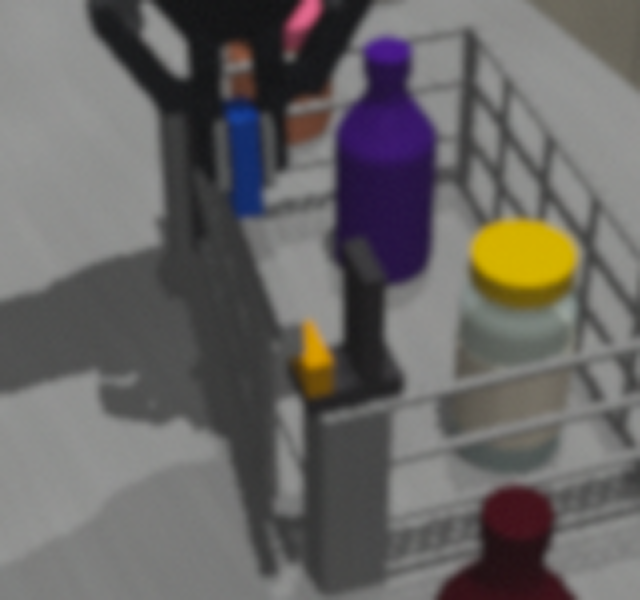

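Run:
```python
from h import *
for n in("side","scene"):
    W=cloud(robot.grab_frame(n)).reshape(-1,3); a=Y0+.10
    d=-np.array([np.sin(a),np.cos(a)]); q=W[:,:2]-H; al=q@d; pe=q@nrm(.1)[:2]
    for lo in(.19,.21,.23,.25,.265):
        m=(al>lo)&(al<lo+.02)&(abs(pe)<.011)&(W[:,2]>.14); 
        if m.sum()>3: print(n,lo,m.sum(),np.percentile(W[m,2],[10,50,98]).round(4),"exp top",round(.145+(lo+.01-.06)*np.sin(.18)+.008,4),"perp",np.median(pe[m]).round(4),al[m].max().round(4))
```

```text
side 0.19 40 [0.1682 0.177  0.1803] exp top 0.1781 perp -0.003 0.2089
side 0.21 47 [0.1726 0.1806 0.1837] exp top 0.1816 perp -0.0032 0.2297
side 0.23 50 [0.1724 0.1843 0.1869] exp top 0.1852 perp -0.0028 0.2499
side 0.25 86 [0.1442 0.1769 0.1907] exp top 0.1888 perp 0.0023 0.2695
side 0.265 76 [0.176  0.185  0.1913] exp top 0.1915 perp -0.0011 0.2779
scene 0.19 73 [0.1654 0.1756 0.1816] exp top 0.1781 perp 0.0032 0.21
scene 0.21 72 [0.1694 0.18   0.185 ] exp top 0.1816 perp 0.003 0.2299
scene 0.23 79 [0.1558 0.1822 0.1891] exp top 0.1852 perp 0.0036 0.2499
scene 0.25 71 [0.1751 0.1866 0.1915] exp top 0.1888 perp 0.0032 0.2695
scene 0.265 28 [0.1786 0.1882 0.1925] exp top 0.1915 perp 0.0033 0.273
```

The bar height matches φ = 0.18, well clear of the striker. Now I feel for the back plate in small steps.

```bash
cat >> h.py <<'E'
def fn(th,k=4):
    v=[]
    for _ in range(k):
        robot.sleep(.03); v.append(robot.sense()["wrist_force"])
    v=np.mean(v,0); return float(v@nrm(th)),v
E
python3 - <<'E'
from h import *
p,o=pose(.045,.18); r=robot.move_straight(p,vel=.03,attitude=o,contact_N=5); print(r)
b,v=fn(.045); print("base",b,v.round(2))
th=.045
if not r:
  while th>-.045:
    th-=.003
    p,o=pose(th,.18); r=robot.move_straight(p,vel=.01,attitude=o,contact_N=5)
    f,v=fn(th,3); s=robot.sense()
    print(round(th,4),r,round(f-b,2),v.round(2),((s["tcp_pos"]-p)@nrm(th)*1e3).round(2),round(s["t"],2))
    if f-b<-5 or r: break
E
```

```text
False
base 1.1195934703521078 [ 0.5  -2.94  1.1 ]
0.042 False -0.3 [ 0.17 -3.04  0.82] -0.03 9.31
0.039 False -0.34 [ 0.1  -3.25  1.72] 0.03 9.66
0.036 False -0.27 [ 0.03 -3.94  1.48] 0.03 10.01
0.033 False -0.02 [ 0.41 -3.42  1.17] 0.06 10.36
0.03 False -0.53 [-0.12 -3.52  1.22] 0.06 10.71
0.027 False -0.53 [-0.25 -4.22  1.97] 0.04 11.06
0.024 False -0.73 [-0.31 -3.59  2.6 ] 0.05 11.41
0.021 False -0.47 [-0.14 -4.1   2.03] 0.08 11.76
0.018 False -0.89 [-0.61 -4.39  2.36] 0.04 12.11
0.015 False -0.09 [ 0.2  -4.49  2.45] 0.09 12.46
0.012 False -0.26 [-0.07 -5.1   2.91] 0.07 12.81
0.009 False -0.69 [-0.44 -4.77  2.76] 0.05 13.16
0.006 False -0.27 [ 0.   -4.74  2.28] 0.04 13.51
0.003 False -0.37 [-0.22 -5.52  2.71] 0.07 13.86
-0.0 False -0.58 [-0.31 -4.95  3.04] 0.05 14.21
-0.003 False -0.23 [ 0.06 -4.95  2.1 ] 0.06 14.56
-0.006 False -0.67 [-0.42 -5.18  2.7 ] 0.07 14.91
-0.009 False -0.51 [-0.24 -5.21  3.09] 0.09 15.26
-0.012 False -1.55 [-1.22 -4.87  3.31] -0.12 15.61
-0.015 False -3.02 [-2.64 -4.54  4.34] -0.6 15.96
-0.018 False -4.44 [-4.08 -4.61  5.72] -1.07 16.31
-0.021 False -5.9 [-5.31 -3.15  5.62] -1.54 16.66
```

There is a clear contact from θ ≈ -0.011, with force building steadily to about 6 N at the tab. I'll hold that push and lower the bar.

Run:
```python
from h import *
th=-.022; prev=None
for ph in(.15,.12,.09,.07,.05,.03,.015,.005):
    p,o=pose(th,ph); r=robot.move_straight(p,vel=.02,attitude=o,contact_N=7)
    f,v=fn(th,3); s=robot.sense()
    print(ph,r,round(f,2),v.round(2),((s["tcp_pos"]-p)*1e3).round(2),round(s["t"],2))
    if r: break
f=robot.grab_frame("side");cv2.imwrite("pics/s5.png",cv2.resize(f["image"][140:290,200:360,::-1],None,fx=4,fy=4,interpolation=cv2.INTER_CUBIC))
```

```text
0.15 False -5.07 [-5.85 -4.74  3.81] [-1.76  0.02 -0.43] 17.08
0.12 False -5.33 [-6.11 -4.8   4.27] [-1.76  0.06 -0.49] 17.51
0.09 False -5.18 [-5.97 -4.8   3.49] [-1.78  0.05 -0.55] 17.93
0.07 False -4.83 [-5.57 -4.49  4.01] [-1.78  0.11 -0.5 ] 18.3
0.05 False -5.47 [-6.21 -4.49  4.31] [-1.78  0.13 -0.55] 18.67
0.03 False -5.09 [-5.87 -4.83  3.44] [-1.8   0.12 -0.56] 19.03
0.015 False -5.4 [-6.16 -4.58  3.87] [-1.81  0.16 -0.54] 19.38
0.005 False -6.0 [-6.69 -4.09  6.19] [-1.79  0.37 -0.12] 19.73
```

View pics/s5.png

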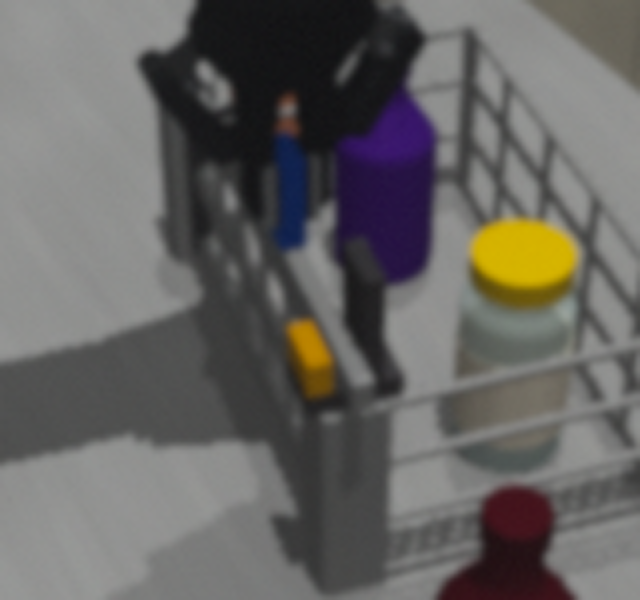

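The bar now lies in the slot between the yellow striker and the back plate, at (345,350). The rise in vertical force says it is on the slot floor. I'll ease the push, release and withdraw upward.

Run:
```python
from h import *
th=-.011
p,o=pose(th,.005); robot.move_straight(p,vel=.02,attitude=o)
print(fn(th,3))
robot.grip(.45)
print(fn(th,3),robot.sense()["opening"])
p,o=pose(th,0,.10); r=robot.move_straight(p,vel=.06,contact_N=6); print(r,fn(th,2))
p[2]=max(p[2],.28)
p,o=pose(th+.4,0,.16); 
robot.move_straight([.47,.05,.32],vel=.15)
robot.sleep(.5);print(robot.sense()["t"])
f=robot.grab_frame("side");cv2.imwrite("pics/s6.png",cv2.resize(f["image"][140:290,200:360,::-1],None,fx=4,fy=4,interpolation=cv2.INTER_CUBIC))
for n in("side","scene"):
    f=robot.grab_frame(n);W=cloud(f).reshape(-1,3); 
    if n=="scene": cv2.imwrite("pics/sc6.png",f["image"][:,:,::-1])
    a=Y0; d=-np.array([np.sin(a),np.cos(a)]); q=W[:,:2]-H; al=q@d; pe=q@nrm(0)[:2]
    for lo in(.08,.12,.19,.21,.25,.265):
        m=(al>lo)&(al<lo+.015)&(abs(pe)<.02)&(W[:,2]>.135)&(W[:,2]<.165)
        if m.sum()>3: print(n,lo,m.sum(),np.percentile(W[m,2],[10,50,98]).round(4),"pe",np.median(pe[m]).round(4),al[m].max().round(3))
```

```text
(-1.3866106272803251, array([-2.20895547, -4.9516591 ,  3.02556095]))
(0.4198421474249121, array([ 0.4436    ,  0.11241662, -0.12623812])) 0.45137848958607846
False (0.20118739494495222, array([ 0.14021327, -0.39167396, -0.14754536]))
24.0667
side 0.08 28 [0.1413 0.1528 0.1541] pe -0.0019 0.095
side 0.12 26 [0.1417 0.1522 0.154 ] pe -0.0041 0.135
side 0.19 46 [0.142  0.1526 0.1542] pe -0.002 0.205
side 0.21 44 [0.1435 0.1524 0.1552] pe -0.0014 0.225
side 0.25 227 [0.1382 0.152  0.1631] pe -0.0038 0.265
side 0.265 93 [0.1396 0.1503 0.1586] pe 0.0001 0.28
scene 0.08 53 [0.1404 0.1512 0.157 ] pe 0.0045 0.095
scene 0.12 54 [0.139  0.152  0.1556] pe 0.0054 0.135
scene 0.19 51 [0.1398 0.1504 0.1558] pe 0.0049 0.205
scene 0.21 51 [0.1417 0.1513 0.1551] pe 0.0054 0.225
scene 0.25 39 [0.1372 0.1499 0.1649] pe 0.0173 0.262
scene 0.265 36 [0.1401 0.1509 0.1556] pe 0.0057 0.277
```

View pics/s6.png

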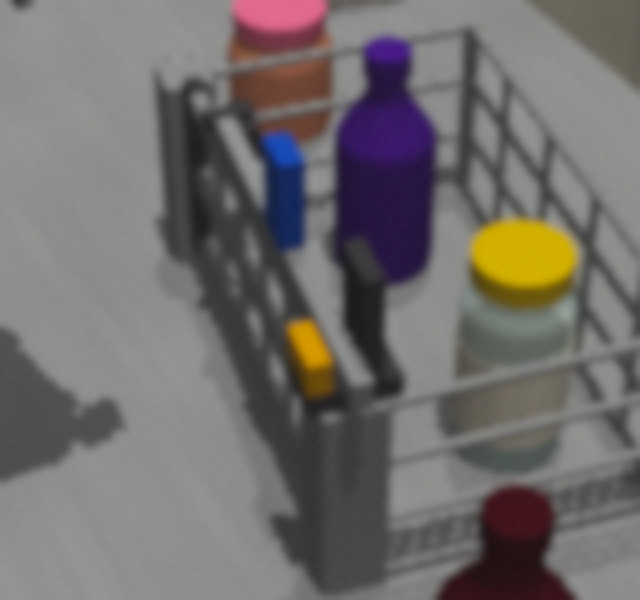

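View pics/sc6.png

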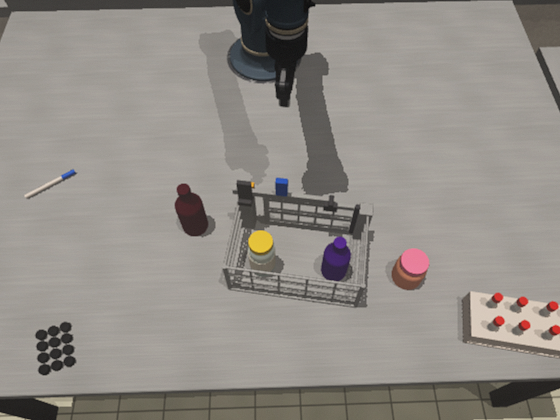

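The gate is shut and the bar lies level all along: its top is at 0.152–0.154 m, as it should be at φ = 0. It sits behind the striker, the bottles and jars have not moved, and the arm is clear.

Run:
```python
from plant import robot
robot.close_job()
```

```text
the job is handed in; nothing more can be done
```

The gate is shut and latched, and I handed the job in at about 24 s of the 54 s allowed.

**What I did:** I gripped the blue tab, lifted the bar to 0.18 rad and closed the gate. I slowed to small steps near the catch and felt the back plate at a gate angle of about -0.011 rad. I then held about 5–6 N at the tab while lowering the bar to the slot floor, where the vertical force rose. After that I eased the push, let go and withdrew upward.

**Last checks:**
- **Latch:** the bar sits between the yellow striker and the back plate. It lies level, with its top at about 0.152–0.154 m against 0.153 m expected.
- **Gate:** it stayed shut after release, with the arm clear of everything.
- **Bottles and jars:** by eye in the final pictures, they stand where they were.
- **Disagreement:** the two cameras put the bar's sideways position about 7 mm apart. They mostly see opposite faces of the 10 mm bar, so this is consistent with it being in the slot, and no check failed.

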